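# Close the bead jars from one pile of lids

### The arm

A 7-joint arm with a two-finger parallel gripper is mounted at the origin on a cart in front of the work surface, level with it; the furniture and walls round the work are solid. World frame = base frame: x ahead of the robot, y to its left, z up, the work surface at z = 0. Lengths are in m, angles in degrees, forces in N, time in s.
With the tool pointing down it reaches from about 0.425 to 0.95 m from the base axis. Payload 16.7 kg.
Tool frame: the origin (TCP) lies at the very end of the fingers, on their centre line; the grasp point (between the pads) lies 19 mm behind it (r.pinch_z is the distance from the TCP to the grasp point, in m); z points along the fingers, y is the line along which they close (so a half turn about z gives the same grasp; the last joint's range is limited). The gripper opens to 94 mm and grips with 3 to 60 N. Pads are 16 mm wide; open, the fingers measure 119 mm over their backs; the gripper's body (75 mm by 177 mm) begins 78 mm behind the grasp point.
Start: joints at [-82.936, 24.414, 4.234, 92.017, -1.954, 63.644, -3.845], TCP at [0.182, 0.65, 0.166] pointing down, gripper open.
Joint ranges: [-163.25, 163.25], [-28.42, 122.38], [-70.27, 78.77], [12.13, 141.07], [-58.53, 238.53], [9.26, 117.41], [-156.51, 156.51]. Speed limits (degrees/s): [108.29, 108.29, 136.94, 136.94, 172.46, 172.46, 172.46].

### API

Orientations are given as a 3x3 rotation matrix whose columns are the frame's x, y, z axes.
In Python, from station import sense, viewer, job, r gives the robot as it stands. The module is installed in compiled form; this text tells all that it offers.
- The arm moves only by the tool jog_arm, never from a script. Its argument "commands" is text: rows parted by semicolons, each of 7 numbers parted by spaces: the turn, a rotation vector about the world's x, y, z in rad, then the shift along the world's x, y, z in m, then the closure, from 0 (fully open) to 1 (shut). In form: rx ry rz dx dy dz gripper; .... A call has 1 to 12 rows; each row is the pose to reach, as a shift and turn from the pose commanded when the call began; what a row does not reach only later rows make up. A row lasts 1/12 s, in which the tool goes at most 41.7 mm and 7.16 degrees, less where a joint would pass 70% of its speed; a pose out of reach is approached as far as the arm can. A call with a gripper value outside its range is refused whole. The fingers move at their own pace and stop on an object; "squeeze" is the grip in N (left out, the last holds). Time passes only in rows, so rows that repeat a pose let the fingers close. It gives the time, the measured TCP pose, the force, the opening and the grip force at its end, in the units of the state.
- sense(): the state, without advancing time (a new reading comes with each control period).
- viewer.get_image(name): name is "side" or "top" or "wrist"; returns a dict with "pixels" (400x640x3 uint8, red, green, blue), "intrinsics" (3x3 intrinsics, pixels), "extrinsics" (4x4, takes a point from world to camera coordinates). Camera axes: x right, y up, looking along -z (the intrinsics and any distortion apply to the point x, -y, -z); pixel columns grow to the right and rows downward; lengths in m; the calibration is good to about 2 mm. The wrist camera is an equidistant fisheye: a pixel r from the principal point sees the ray r / f radians off the axis. A picture is of the moment at which its call begins. There is no depth.
- job.close_job(): hands the job in; it is judged then, once.
The state is a dict: "time": time; "qpos": joint angles; "dq": joint speeds; "effort": joint torques, N m; "tool_pos": TCP position; "tool_rot": TCP orientation; "wrist_force": force on the tool from outside, world axes, zero at the start; "torque": the same for the moment, N m; "grip_width": finger opening in m; "grasp_force": force on a finger pad.
Only numpy, scipy, OpenCV 4.12 (cv2) and the standard library are available. Lean on these libraries where they do the work, as an engineer would, in place of code of your own. Each camera call takes 0.05 s, during which the arm holds its last target. There are 200 camera calls.

### The job

Work is over and the four open bead jars must be closed: their wooden lids lie in one pile. Take the pile apart and put each lid on the jar of its own shape and size, so that it sits level and fully home, its plug in the jar's mouth and its rim resting on the jar all round. Leave the jars standing where they are, tip none of them, and do not disturb the glue bottle and the copper wire spool beside them.

Things in the scene. Friction and masses are not known exactly. Their poses are not given: they have to be found in the camera images.
- lid_large_square: large square pale wooden jar lid, 24 mm high, flat top with a thin dark line near its edge; at the start undermost in the pile, on the table. Upper half (z 12 to 24 mm): flange 68 x 68 mm, sides along x and y: grip its rim. Lower half: tapered plug, 52 x 52 mm under the flange, 42 x 42 mm at its foot. Origin: centre of the plug's underside; z up.
- lid_large_round: large round pale wooden jar lid, 24 mm high, flat top with a thin dark line near its edge; at the start second from below in the pile, resting on the large square lid. Upper half (z 12 to 24 mm): flange 58 mm in diameter: grip its rim. Lower half: tapered plug, 42 mm in diameter under the flange, 32 mm in diameter at its foot. Origin: centre of the plug's underside; z up.
- lid_small_square: small square pale wooden jar lid, 24 mm high, flat top with a thin dark line near its edge; at the start third from below in the pile, resting on the large round lid. Upper half (z 12 to 24 mm): flange 48 x 48 mm, sides along x and y: grip its rim. Lower half: tapered plug, 32 x 32 mm under the flange, 22 x 22 mm at its foot. Origin: centre of the plug's underside; z up.
- lid_small_round: small round pale wooden jar lid, 24 mm high, flat top with a thin dark line near its edge; at the start on top of the pile, resting on the small square lid. Upper half (z 12 to 24 mm): flange 38 mm in diameter: grip its rim. Lower half: tapered plug, 22 mm in diameter under the flange, 12 mm in diameter at its foot. Origin: centre of the plug's underside; z up.
- jar_large_square: large square open white ceramic jar, loose on the table, 78 mm high, 65 x 65 mm outside, mouth 58 x 58 mm, sides along x and y, corners rounded; steel beads up to 20 mm below the rim. Origin: centre of its underside; z up. With its lid home the lid's origin is 66 mm above the jar's.
- jar_large_round: large round open white ceramic jar, loose on the table, 66 mm high, 55 mm in diameter outside, mouth 48 mm in diameter; steel beads up to 20 mm below the rim. Origin: centre of its underside; z up. With its lid home the lid's origin is 54 mm above the jar's.
- jar_small_square: small square open white ceramic jar, loose on the table, 56 mm high, 45 x 45 mm outside, mouth 38 x 38 mm, sides along x and y, corners rounded; steel beads up to 20 mm below the rim. Origin: centre of its underside; z up. With its lid home the lid's origin is 44 mm above the jar's.
- jar_small_round: small round open white ceramic jar, loose on the table, 48 mm high, 35 mm in diameter outside, mouth 28 mm in diameter; steel beads up to 20 mm below the rim. Origin: centre of its underside; z up. With its lid home the lid's origin is 36 mm above the jar's.
- glue_bottle: bystander: white craft glue bottle with a red nozzle, 40 mm in diameter, 126 mm high, loose. Origin: centre of its underside.
- spool_copper: bystander: small spool of copper wire, 36 mm in diameter, 45 mm high, loose. Origin: centre of its underside.
Things that resemble listed ones, but are neither listed nor needed, are in the scene too. What is shaped like the lid_large_round but pink is not meant. Leave any red look-alike of the lid_small_square alone.

How it is judged:
By the outcome, as a careful person would: the job done as asked, in the order asked, and still so for the second after the job is handed in, with the robot touching nothing.
It also fails if it takes over 93 s, if anything falls off the work surface, if the arm or the gripper's body presses on something with over 40 N, if the wrist force passes 120 N, or if a joint passes its speed limit or range.

## Working session

There is one attempt and no reset: what is moved stays moved. The work goes in short steps, Python scripts to look and compute and a tool call to move; the robot and the scene stay as the last step left them, time stands still between calls to the robot, and variables do not carry over. Pictures are saved under pics/ and viewed, at most 14 in all, crops included, and the job is handed in when it is done.

Besides the shell and the picture viewer there is one more tool, called after ">>>" by a JSON object that holds its "name" and its "arguments". jog_arm: Moves the arm, as the interface text tells. Its arguments: {"type":"object","properties":{"commands":{"type":"string"},"squeeze":{"type":"number"}},"required":["commands"]}

```bash
mkdir -p pics; python3 - <<'E'
from station import sense, viewer, r
import cv2,numpy as np
s=sense();print(s['time'],s['tool_pos'],np.round(s['tool_rot'],3).tolist(),s['grip_width'],r.pinch_z)
for n in ['top','side']:
    d=viewer.get_image(n);cv2.imwrite(f'pics/{n}0.png',d['pixels'][:,:,::-1]);print(n,np.round(d['intrinsics'],1).tolist(),np.round(d['extrinsics'],4).tolist())
E
```

```text
0.0 [0.18177691 0.64955878 0.16557081] [[-0.963, 0.269, -0.0], [0.269, 0.963, -0.001], [-0.0, -0.001, -1.0]] 0.09380734626840789 0.0188
top [[398.8, 0.0, 315.7], [0.0, 398.8, 197.5], [0.0, 0.0, 1.0]] [[0.0008, -1.0, 0.004, -0.2616], [0.9918, 0.0013, 0.128, -0.4957], [-0.128, 0.0039, 0.9918, -0.8556], [0.0, 0.0, 0.0, 1.0]]
side [[448.9, 0.0, 320.6], [0.0, 448.9, 203.7], [0.0, 0.0, 1.0]] [[0.866, -0.4999, -0.0131, -0.549], [0.2193, 0.3562, 0.9083, -0.0886], [-0.4494, -0.7895, 0.4181, -0.8705], [0.0, 0.0, 0.0, 1.0]]
```

View pics/top0.png

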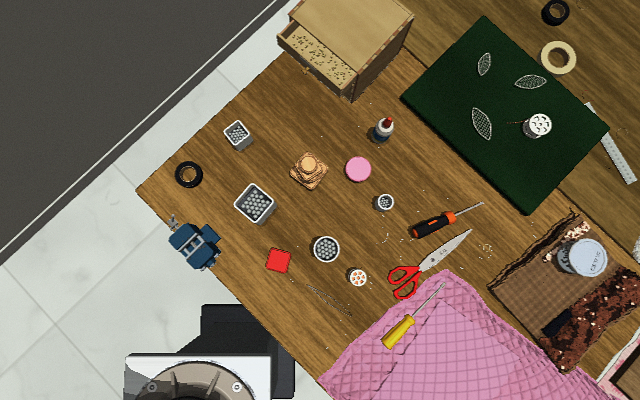

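View pics/side0.png

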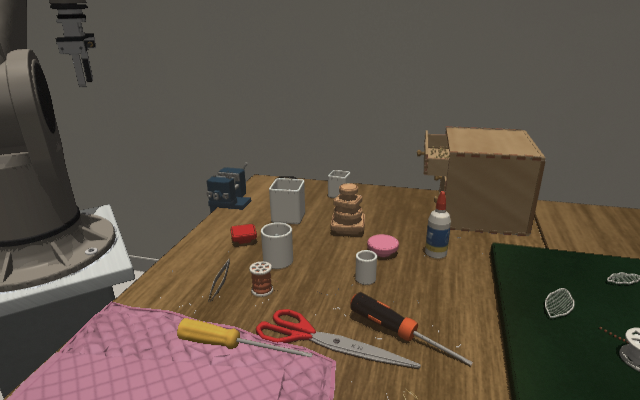

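```bash
python3 - <<'E'
import cv2
a=cv2.imread('pics/top0.png')
cv2.imwrite('pics/c1.png',cv2.resize(a[115:230,215:345],None,fx=6,fy=5.2,interpolation=3)) if 0 else None
l=cv2.resize(a[110:230,220:340],None,fx=5,fy=5,interpolation=cv2.INTER_CUBIC)
cv2.imwrite('pics/c1.png',l)
l=cv2.resize(a[180:290,300:400],None,fx=5,fy=5,interpolation=cv2.INTER_CUBIC)
cv2.imwrite('pics/c2.png',l)
E
```

```text
(no output)
```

View pics/c1.png

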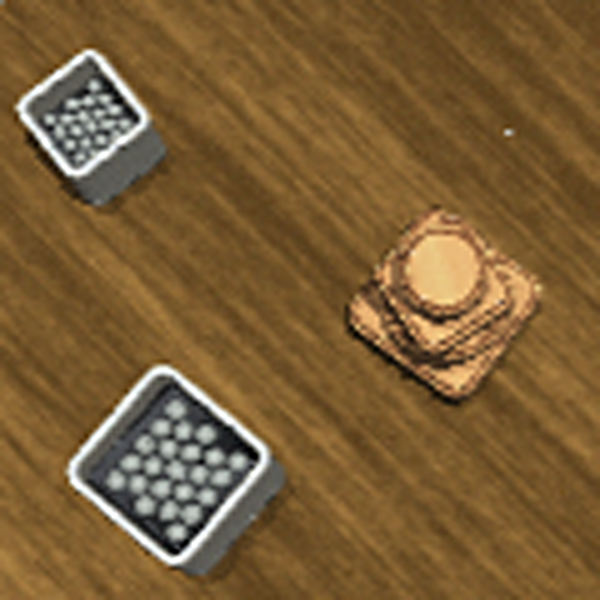

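View pics/c2.png

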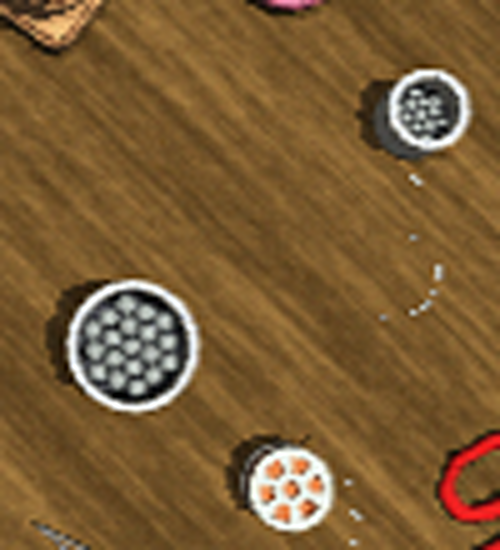

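```bash
cat > h.py <<'E'
import numpy as np
K=np.array([[398.8,0,315.7],[0,398.8,197.5],[0,0,1]])
from station import viewer
def setcam(d):
    global K,R,t; K=d['intrinsics'];E=np.array(d['extrinsics']);R=E[:3,:3];t=E[:3,3]
def w(u,v,z):
    q=np.linalg.solve(K,[u,v,1.]);c=R.T@np.array([q[0],-q[1],-q[2]]);o=-R.T@t
    return (o+c*(z-o[2])/c[2])
def crop(p,z,off,s=5): return w((p[0]+.5)/s-.5+off[0],(p[1]+.5)/s-.5+off[1],z)
def quad(name,P,z,off,s=5):
    W=np.array([crop(p,z,off,s)[:2] for p in P]);n=len(W)
    e=np.roll(W,-1,0)-W;L=np.linalg.norm(e,axis=1);a=np.degrees(np.arctan2(e[:,1],e[:,0]))%90
    print(name,np.round(W.mean(0),4),'sides',np.round(L,4),'ang',np.round(a,1),'radius',round(np.hypot(*W.mean(0)),3))
E
python3 - <<'E'
from h import *; import h
d=viewer.get_image('top');setcam(d)
o=(220,110)
quad('jss',[(91,48),(152,118),(80,178),(18,108)],.056,o)
quad('jls',[(163,365),(272,458),(180,565),(70,470)],.078,o)
quad('lls',[(348,305),(437,208),(545,290),(458,402)],.024,o)
for n,p,z,oo,rr in [('lsr',(443,271),.096,o,45),('jlr',(133,346),.066,(300,180),65),('jsr',(429,110),.048,(300,180),41),('spool',(290,488),.045,(300,180),41)]:
    c=crop(p,z,oo);print(n,c.round(4),'diam',crop((p[0]+2*rr,p[1]),z,oo)[1]-c[1])
print('lss corners',[crop(p,.072,o)[:2].round(4) for p in [(512,292),(428,350),(372,285)]])
print('bottle',w(384,122,.126),'pink',w(358,169,.02),'red',w(278,261,.02))
E
```

```text
jss [ 0.6384 -0.086 ] sides [0.0424 0.0414 0.0425 0.0419] ang [41.  41.3 41.7 41.1] radius 0.644
jls [ 0.4795 -0.1306] sides [0.0613 0.0589 0.0618 0.0589] ang [49.7 50.  49.7 49.6] radius 0.497
lls [ 0.5604 -0.2458] sides [0.0604 0.0621 0.0648 0.0668] ang [48.3 52.3 52.6 48.4] radius 0.612
lsr [ 0.5587 -0.2451  0.096 ] diam -0.03759352500649629
jlr [ 0.3827 -0.2831  0.066 ] diam -0.05479640305325739
jsr [ 0.4852 -0.4133  0.048 ] diam -0.03587635606892792
spool [ 0.3225 -0.3508  0.045 ] diam -0.03512171027360905
lss corners [array([ 0.5548, -0.2744]), array([ 0.5295, -0.2384]), array([ 0.5577, -0.2142])]
bottle [ 0.63948553 -0.39997275  0.126     ] pink [ 0.56324524 -0.35747638  0.02      ] red [ 0.35590113 -0.17782635  0.02      ]
```

>>> {"name": "jog_arm", "arguments": {"commands": "0 0 -1.05 0.38 -0.45 0.1 0;0 0 -1.05 0.38 -0.45 0.1 0;0 0 -1.05 0.38 -0.45 0.1 0;0 0 -1.05 0.38 -0.45 0.1 0;0 0 -1.05 0.38 -0.45 0.1 0;0 0 -1.05 0.38 -0.45 0.1 0;0 0 -1.05 0.38 -0.45 0.1 0;0 0 -1.05 0.38 -0.45 0.1 0;0 0 -1.05 0.38 -0.45 0.1 0;0 0 -1.05 0.38 -0.45 0.1 0;0 0 -1.05 0.38 -0.45 0.1 0;0 0 -1.05 0.38 -0.45 0.1 0"}}

```text
time: 1.15
tool_pos: [0.5007, 0.2716, 0.2504]
tool_rot: [[-0.246, 0.969, -0.0], [0.969, 0.246, 0.0], [0.0, 0.0, -1.0]]
wrist_force: [1.2, 1.2, -0.5]
grip_width: 0.0943
grasp_force: 0.0
```

>>> {"name": "jog_arm", "arguments": {"commands": "0 0 -0.95 0.055 -0.513 0 0;0 0 -0.95 0.055 -0.513 0 0;0 0 -0.95 0.055 -0.513 0 0;0 0 -0.95 0.055 -0.513 0 0;0 0 -0.95 0.055 -0.513 0 0;0 0 -0.95 0.055 -0.513 0 0;0 0 -0.95 0.055 -0.513 0 0;0 0 -0.95 0.055 -0.513 0 0;0 0 -0.95 0.055 -0.513 0 0;0 0 -0.95 0.055 -0.513 0 0;0 0 -0.95 0.055 -0.513 0 0;0 0 -0.95 0.055 -0.513 0 0"}}

```text
time: 2.15
tool_pos: [0.553, -0.2255, 0.2499]
tool_rot: [[0.645, 0.764, 0.0], [0.764, -0.645, 0.0], [0.0, -0.0, -1.0]]
wrist_force: [1.4, 1.3, 0.4]
grip_width: 0.0941
grasp_force: 0.0
```

>>> {"name": "jog_arm", "arguments": {"commands": "0 0 0 0 0 -0.02 0;0 0 0 0 0 -0.02 0"}}

```text
time: 2.32
tool_pos: [0.5513, -0.2263, 0.2274]
tool_rot: [[0.649, 0.761, -0.003], [0.761, -0.649, -0.001], [-0.003, -0.002, -1.0]]
wrist_force: [0.1, 1.0, -0.6]
grip_width: 0.0939
grasp_force: 0.0
```

```bash
python3 - <<'E'
from station import sense, viewer
import cv2,numpy as np
s=sense();print(s['time'],s['tool_pos'],np.round(s['tool_rot'],3).tolist(),s['qpos'])
d=viewer.get_image('wrist');cv2.imwrite('pics/w1.png',d['pixels'][:,:,::-1]);print(d['intrinsics'],d['extrinsics'])
E
```

```text
2.3167 [ 0.5513471  -0.22632007  0.22741784] [[0.649, 0.761, -0.003], [0.761, -0.649, -0.001], [-0.003, -0.002, -1.0]] [-22.23966601  18.79796752  49.03245468 100.2313782  -15.08958086
  68.05714333  -9.46190844]
[[309.70691629   0.         319.36812969]
 [  0.         309.70691629 198.09623115]
 [  0.           0.           1.        ]] [[ 0.75985628 -0.6500859  -0.00259963 -0.56557848]
 [ 0.62477081  0.7313601  -0.27344804 -0.13383712]
 [ 0.17966599  0.20615704  0.96188326 -0.50293204]
 [ 0.          0.          0.          1.        ]]
```

View pics/w1.png

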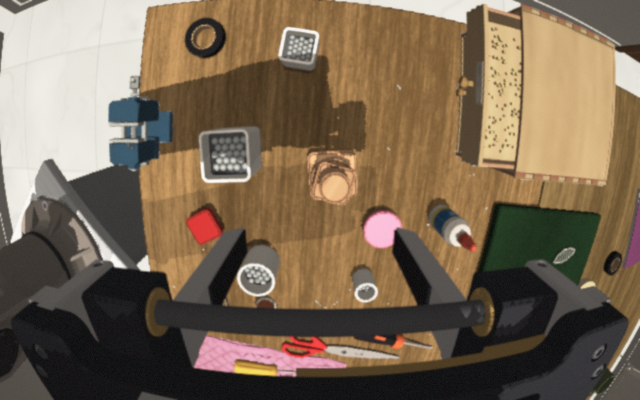

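```bash
python3 - <<'E'
import cv2,numpy as np
a=cv2.imread('pics/w1.png')
M=np.zeros((600,800,3),np.uint8)
def put(x0,x1,y0,y1,s,X,Y):
    c=cv2.resize(a[y0:y1,x0:x1],None,fx=s,fy=s,interpolation=cv2.INTER_CUBIC);M[Y:Y+c.shape[0],X:X+c.shape[1]]=c
put(295,370,140,215,5,0,0);put(195,270,115,190,5,400,0);put(270,330,20,75,4,0,380);put(345,390,263,308,4,260,380);put(230,285,240,295,4,460,380)
cv2.imwrite('pics/w1m.png',M)
E
```

```text
(no output)
```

View pics/w1m.png

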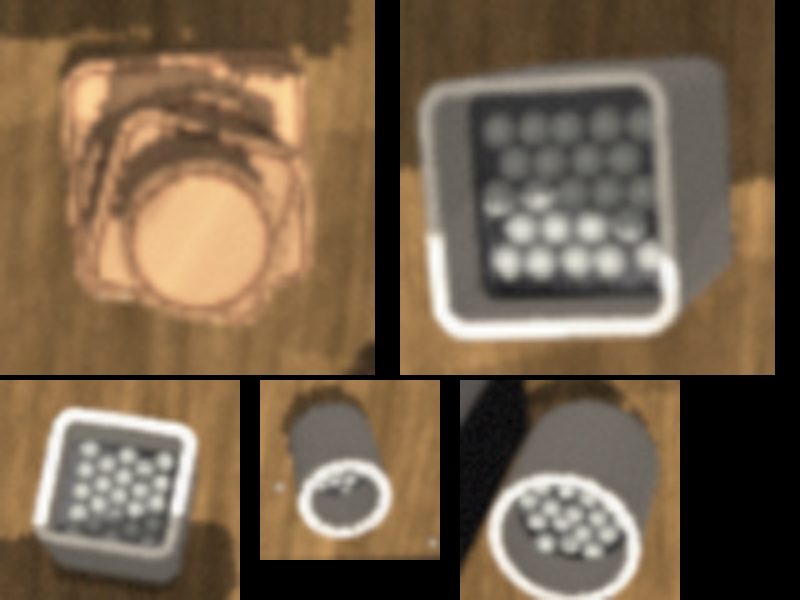

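```bash
cat >> h.py <<'E'
def ww(u,v,z):  # fisheye
    x,y=(u-K[0,2])/K[0,0],(v-K[1,2])/K[1,1];r=np.hypot(x,y);k=np.sin(r)/r
    c=R.T@np.array([x*k,-y*k,-np.cos(r)]);o=-R.T@t
    return o+c*(z-o[2])/c[2]
E
cat > a.py <<'E'
import h; from h import *
import sys
d=viewer.get_image('wrist');setcam(d); h.w=h.ww
quad('lls',[(65,65),(302,58),(312,278),(78,292)],.024,(295,140))
quad('lss',[(117,107),(303,158),(258,325),(80,285)],.072,(295,140))
quad('jls',[(20,84),(264,70),(282,330),(36,340)],.078,(195,115))
quad('jss',[(58,28),(196,45),(182,173),(35,148)],.056,(270,20),4)
for n,p,z,o,s,rr in [('lsr',(200,238),.096,(295,140),5,72),('jsr',(85,118),.048,(345,263),4,46),('jlr',(105,157),.066,(230,240),4,76)]:
    c=crop(p,z,o,s);print(n,c.round(4),'diam',np.linalg.norm(crop((p[0]+2*rr,p[1]),z,o,s)-c))
E
python3 a.py
```

```text
lls [ 0.5617 -0.2408] sides [0.0652 0.063  0.0667 0.0649] ang [51.5 53.7 53.2 52.4] radius 0.611
lss [ 0.5592 -0.2409] sides [0.0476 0.0443 0.0463 0.0462] ang [34.3 36.2 36.5 37.9] radius 0.609
jls [ 0.4806 -0.1254] sides [0.0639 0.0645 0.0663 0.0658] ang [50.1 51.2 51.2 49.2] radius 0.497
jss [ 0.6413 -0.0799] sides [0.0437 0.0425 0.0468 0.0405] ang [40.7 43.7 38.3 39.7] radius 0.646
lsr [ 0.5611 -0.2409  0.096 ] diam 0.03391145170412802
jsr [ 0.4873 -0.4095  0.048 ] diam 0.036324390107881264
jlr [ 0.3854 -0.2787  0.066 ] diam 0.0552002454318494
```

```bash
cat >> h.py <<'E'
def proj(P):
    c=R@np.array(P)+t;x,y,z=c[0],-c[1],-c[2];rr=np.hypot(x,y);th=np.arctan2(rr,z)
    return np.array([K[0,0]*th*x/rr+K[0,2],K[1,1]*th*y/rr+K[1,2]])
E
python3 - <<'E'
import h; from h import *
from station import sense
import cv2
d=viewer.get_image('wrist');setcam(d);s=sense();print(s['tool_pos'],np.round(d['extrinsics'],4)[:3,3])
p=np.array(s['tool_pos']);T=np.array(s['tool_rot']);g=s['grip_width']/2;print(g)
im=d['pixels'][:,:,::-1].copy();c=cv2.resize(im[195:285,200:440],None,fx=3.3,fy=3.3,interpolation=cv2.INTER_CUBIC)
for sy in(-1,1):
  for sx in(-1,1):
    for dy in(0,.0125):
      u=proj(p+T@[sx*.008,sy*(g+dy),0]);q=((u+.5-[200,195])*3.3-.5).round(1);print(sx,sy,dy,u.round(1),q);cv2.circle(c,tuple(int(v) for v in q),2,(0,255,0),-1)
cv2.imwrite('pics/w2.png',c)
E
```

```text
[ 0.55332514 -0.22303692  0.23020032] [-0.5658 -0.1344 -0.5046]
0.0471184476119609
-1 -1 0 [257.9 229.8] [192.1 116.1]
-1 -1 0.0125 [242.1 229.6] [140.2 115.4]
1 -1 0 [256.5 210. ] [187.5  50.6]
1 -1 0.0125 [240.5 209.9] [134.7  50.3]
-1 1 0 [380.9 229.6] [598.3 115.5]
-1 1 0.0125 [396.7 229.4] [650.2 114.6]
1 1 0 [382.2 209.8] [602.5  49.9]
1 1 0.0125 [398.3 209.6] [655.5  49.5]
```

View pics/w2.png

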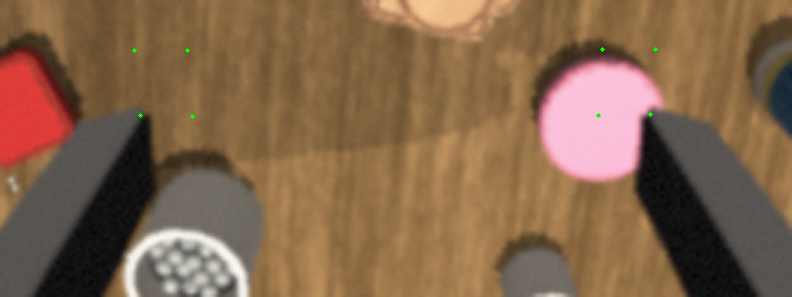

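```bash
python3 - <<'E'
import h; from h import *
from station import sense
d=viewer.get_image('wrist');setcam(d);s=sense();print('cam',-R.T@t)
p=np.array(s['tool_pos']);T=np.array(s['tool_rot']);g=s['grip_width']/2
print('cam in tool',T.T@(-R.T@t-p), s['tool_pos'],s['grip_width'])
for sx in(-.008,.008):
  for z in (0,-.01,-.02,-.03,-.04):
    print(sx,z,[(((proj(p+T@[sx,y,z]))+.5-[200,195])*3.3-.5).round(0) for y in(-g-.0125,-g,g,g+.0125)])
E
```

```text
Traceback (most recent call last):
NameError: name 'R' is not defined
```

```bash
python3 - <<'E'
import h; from h import *
from station import sense
d=viewer.get_image('wrist');setcam(d);s=sense();o=-h.R.T@h.t;print('cam',o)
p=np.array(s['tool_pos']);T=np.array(s['tool_rot']);g=s['grip_width']/2
print('cam in tool',T.T@(o-p), s['tool_pos'],s['grip_width'])
for sx in(-.008,.008):
  for z in (0,-.01,-.02,-.03,-.04):
    print(sx,z,[(((proj(p+T@[sx,y,z]))+.5-[200,195])*3.3-.5).round(0).tolist() for y in(-g-.0125,-g,g,g+.0125)])
E
```

```text
cam [ 0.60486599 -0.16241879  0.44908625]
cam in tool [ 0.07919084  0.00031108 -0.21831836] [ 0.55377452 -0.22268704  0.23070221] 0.09403397886553164
-0.008 0 [[141.0, 117.0], [193.0, 118.0], [597.0, 117.0], [649.0, 117.0]]
-0.008 -0.01 [[131.0, 133.0], [185.0, 134.0], [605.0, 134.0], [659.0, 133.0]]
-0.008 -0.02 [[120.0, 151.0], [176.0, 152.0], [614.0, 152.0], [670.0, 150.0]]
-0.008 -0.03 [[108.0, 170.0], [166.0, 171.0], [623.0, 171.0], [681.0, 169.0]]
-0.008 -0.04 [[96.0, 190.0], [156.0, 192.0], [634.0, 192.0], [694.0, 190.0]]
0.008 0 [[136.0, 52.0], [188.0, 52.0], [601.0, 52.0], [654.0, 52.0]]
0.008 -0.01 [[125.0, 66.0], [180.0, 67.0], [610.0, 66.0], [665.0, 66.0]]
0.008 -0.02 [[113.0, 81.0], [170.0, 82.0], [619.0, 81.0], [676.0, 81.0]]
0.008 -0.03 [[101.0, 98.0], [160.0, 99.0], [629.0, 98.0], [689.0, 97.0]]
0.008 -0.04 [[87.0, 116.0], [149.0, 117.0], [641.0, 117.0], [702.0, 115.0]]
```

```bash
python3 - <<'E'
import h; from h import *
from station import sense
import cv2
d=viewer.get_image('side');setcam(d);s=sense();p=np.array(s['tool_pos']);T=np.array(s['tool_rot'])
def pp(P):
    c=h.R@P+h.t;q=h.K@[c[0],-c[1],-c[2]];return q[:2]/q[2]
im=d['pixels'][:,:,::-1];x0,y0=[int(v) for v in pp(p)-[80,60]];c=cv2.resize(im[max(y0,0):y0+100,x0:x0+160],None,fx=5,fy=5,interpolation=cv2.INTER_CUBIC)
for z in(0,-.019,-.038):
  for y in(-.047,.047):
    q=(pp(p+T@[0,y,z])-[x0,max(y0,0)]+.5)*5;cv2.circle(c,tuple(int(v) for v in q),3,(0,255,0),-1)
cv2.imwrite('pics/s2.png',c);print(pp(p),s['tool_pos'])
E
```

```text
[341.19158099 117.27554547] [ 0.55384773 -0.22267829  0.23074604]
```

View pics/s2.png

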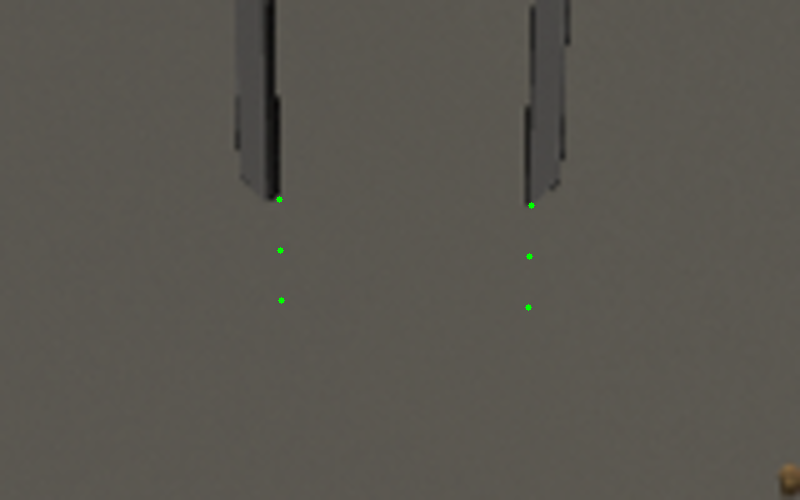

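>>> {"name": "jog_arm", "arguments": {"commands": "0 0 0.015 0.007 -0.019 0 0;0 0 0.015 0.007 -0.019 -0.04 0;0 0 0.015 0.007 -0.019 -0.08 0;0 0 0.015 0.007 -0.019 -0.12 0;0 0 0.015 0.007 -0.019 -0.15 0;0 0 0.015 0.007 -0.019 -0.17 0;0 0 0.015 0.007 -0.019 -0.18 0;0 0 0.015 0.007 -0.019 -0.19 0;0 0 0.015 0.007 -0.019 -0.19 0;0 0 0.015 0.007 -0.019 -0.19 0"}}

```text
time: 3.45
tool_pos: [0.5608, -0.2428, 0.0409]
tool_rot: [[0.634, 0.773, 0.001], [0.773, -0.634, -0.0], [0.0, 0.001, -1.0]]
wrist_force: [-0.1, -0.6, 0.0]
grip_width: 0.0941
grasp_force: 0.0
```

```bash
python3 - <<'E'
from station import sense, viewer
import cv2,numpy as np
M=np.zeros((560,800,3),np.uint8)
s=sense();print(s['time'],s['tool_pos'],np.round(s['tool_rot'],3).tolist(),s['wrist_force'])
d=viewer.get_image('side')['pixels'][:,:,::-1];M[:500,:400]=cv2.resize(d[130:255,300:400],None,fx=4,fy=4,interpolation=2)
d=viewer.get_image('wrist')['pixels'][:,:,::-1];M[:390,400:]=cv2.resize(d[170:300,240:400],(400,325),interpolation=2)[:390] if 0 else np.vstack([cv2.resize(d[170:300,240:400],(400,325),interpolation=2),np.zeros((65,400,3),np.uint8)])
cv2.imwrite('pics/m3.png',M)
E
```

```text
3.45 [ 0.56082923 -0.24279096  0.04085566] [[0.634, 0.773, 0.001], [0.773, -0.634, -0.0], [0.0, 0.001, -1.0]] [-0.12294255 -0.56532706  0.00387271]
```

View pics/m3.png

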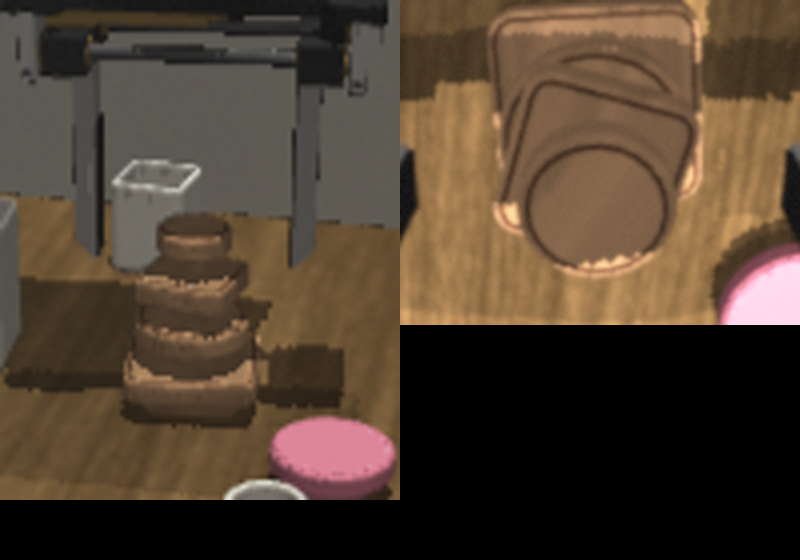

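>>> {"name": "jog_arm", "arguments": {"commands": "0 0 0 0 0 0 1;0 0 0 0 0 0 1;0 0 0 0 0 0 1;0 0 0 0 0 0 1;0 0 0 0 0 0 1;0 0 0 0 0 0 1;0 0 0 0 0 0 1;0 0 0 0 0 0 1", "squeeze": 15}}

```text
time: 4.22
tool_pos: [0.5602, -0.2428, 0.0399]
tool_rot: [[0.634, 0.773, -0.0], [0.773, -0.634, 0.0], [-0.0, -0.0, -1.0]]
wrist_force: [0.4, 0.6, 0.6]
grip_width: 0.0441
grasp_force: 0.0
```

>>> {"name": "jog_arm", "arguments": {"commands": "0 0 0 0 0 0 1;0 0 0 0 0 0 1;0 0 0 0 0 0 1;0 0 0 0 0 0.01 1;0 0 0 0 0 0.04 1;0 0 0 0 0 0.06 1;0 0 0 -0.016 -0.037 0.06 1;0 0 0 -0.032 -0.073 0.06 1;0 0 0 -0.048 -0.11 0.06 1;0 0 0 -0.064 -0.147 0.06 1;0 0 0 -0.073 -0.168 0.04 1;0 0 0 -0.073 -0.168 0.02 1"}}

```text
time: 5.22
tool_pos: [0.4843, -0.4172, 0.0617]
tool_rot: [[0.639, 0.769, 0.002], [0.769, -0.639, -0.004], [-0.002, 0.004, -1.0]]
wrist_force: [-1.0, 0.2, -1.8]
grip_width: 0.0379
grasp_force: 15.0
```

>>> {"name": "jog_arm", "arguments": {"commands": "0 0 0 0 0 0 1;0 0 0 0 0 0 1"}}

```text
time: 5.38
tool_pos: [0.4869, -0.4103, 0.06]
tool_rot: [[0.634, 0.773, -0.001], [0.773, -0.634, 0.001], [-0.0, -0.002, -1.0]]
wrist_force: [-0.4, 0.1, 0.5]
grip_width: 0.0375
grasp_force: 15.0
```

```bash
cat > look.py <<'E'
import sys,h; from h import *
from station import sense
import cv2
n=sys.argv[1];zt=float(sys.argv[2]) # jar rim z
s=sense();p=np.array(s['tool_pos']);print(s['time'],p.round(4),np.round(s['tool_rot'],3).tolist(),s['grip_width'],s['grasp_force'])
im=viewer.get_image('wrist');setcam(im);im=im['pixels'][:,:,::-1]
q=proj([p[0],p[1],zt]);x0,y0=(q-[60,50]).astype(int)
print('off',x0,y0,'tool@rim',((q-[x0,y0]+.5)*5-.5).round())
np.savez(n+'.npz',K=h.K,R=h.R,t=h.t,off=[x0,y0])
cv2.imwrite('pics/%s.png'%n,cv2.resize(im[y0:y0+110,x0:x0+120],None,fx=5,fy=5,interpolation=2))
E
python3 look.py k1 .048
```

```text
5.3833 [ 0.4869 -0.4103  0.06  ] [[0.634, 0.773, -0.001], [0.773, -0.634, 0.001], [-0.0, -0.002, -1.0]] 0.03754831713821236 15.000038892030716
off 259 165 tool@rim [303. 255.]
```

View pics/k1.png

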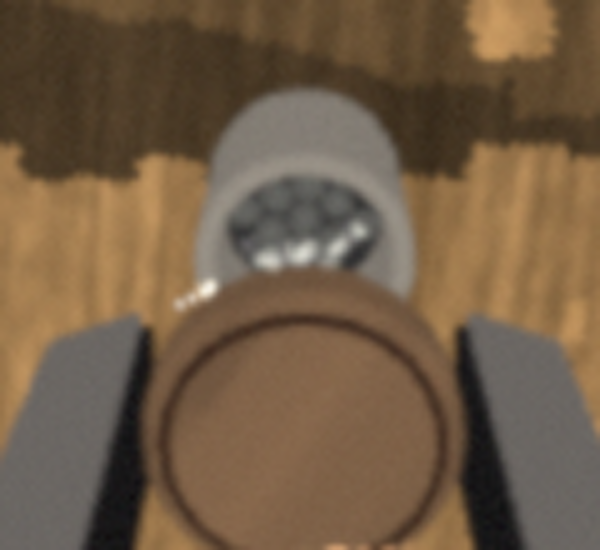

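```bash
cat > ev.py <<'E'
import h; from h import *
def load(n):
    f=np.load(n+'.npz');h.K,h.R,h.t=f['K'],f['R'],f['t'];h.w=h.ww;return f['off']
E
python3 - <<'E'
from ev import *
o=load('k1');p=[.4869,-.4103]
L=np.array([crop(q,.116,o) for q in [(165,435),(445,435),(305,315)]]);print(L.round(4),L[:2].mean(0),'tool at lidtop',((proj([*p,.116])-o+.5)*5).round())
j=np.array([crop(q,.048,o) for q in [(195,262),(413,262),(304,155)]]);print(j.round(4),j[:2].mean(0))
E
```

```text
[[ 0.4754 -0.3993  0.116 ]
 [ 0.5005 -0.4199  0.116 ]
 [ 0.4975 -0.398   0.116 ]] [ 0.4879309 -0.4096027  0.116    ] tool at lidtop [302. 445.]
[[ 0.4729 -0.4004  0.048 ]
 [ 0.4995 -0.4222  0.048 ]
 [ 0.4973 -0.3978  0.048 ]] [ 0.48623407 -0.41127529  0.048     ]
```

>>> {"name": "jog_arm", "arguments": {"commands": "0 0 0 -0.001 -0.001 -0.01 1;0 0 0 -0.001 -0.001 -0.025 1;0 0 0 -0.001 -0.001 -0.035 1;0 0 0 -0.001 -0.001 -0.043 1;0 0 0 -0.001 -0.001 -0.048 1;0 0 0 -0.001 -0.001 -0.052 1;0 0 0 -0.001 -0.001 -0.055 1;0 0 0 -0.001 -0.001 -0.055 1"}}

```text
time: 6.1
tool_pos: [0.486, -0.4117, 0.0045]
tool_rot: [[0.634, 0.773, -0.001], [0.773, -0.634, 0.0], [-0.0, -0.001, -1.0]]
wrist_force: [-0.3, 0.1, -1.2]
grip_width: 0.0377
grasp_force: 15.0
```

>>> {"name": "jog_arm", "arguments": {"commands": "0 0 0 0 0 -0.001 1;0 0 0 0 0 -0.002 1;0 0 0 0 0 -0.002 1"}}

```text
time: 6.35
tool_pos: [0.4865, -0.4122, 0.0039]
tool_rot: [[0.634, 0.773, 0.001], [0.773, -0.634, -0.0], [0.0, 0.001, -1.0]]
wrist_force: [-1.5, 1.7, 7.7]
grip_width: 0.0375
grasp_force: 15.0
```

>>> {"name": "jog_arm", "arguments": {"commands": "0 0 0 0 0 0.002 0;0 0 0 0 0 0.002 0;0 0 0 0 0 0.002 0;0 0 0 0 0 0.002 0;0 0 0 0 0 0.04 0;0 0 0 0 0 0.08 0;0 0 -0.1 0.016 0.037 0.09 0;0 0 -0.2 0.032 0.075 0.09 0;0 0 -0.265 0.048 0.113 0.09 0;0 0 -0.265 0.064 0.15 0.09 0;0 0 -0.265 0.072 0.17 0.09 0;0 0 -0.265 0.072 0.17 0.09 0"}}

```text
time: 7.35
tool_pos: [0.5608, -0.2358, 0.0924]
tool_rot: [[0.81, 0.586, -0.0], [0.586, -0.81, 0.002], [0.001, -0.002, -1.0]]
wrist_force: [0.9, 0.7, -0.0]
grip_width: 0.0939
grasp_force: 0.0
```

>>> {"name": "jog_arm", "arguments": {"commands": "0 0 0 0 0 0 0;0 0 0 0 0 -0.03 0;0 0 0 0 0 -0.055 0;0 0 0 0 0 -0.07 0;0 0 0 0 0 -0.076 0;0 0 0 0 0 -0.076 0;0 0 0 0 0 -0.076 0"}}

```text
time: 7.93
tool_pos: [0.5582, -0.2429, 0.0176]
tool_rot: [[0.815, 0.579, 0.0], [0.579, -0.815, -0.0], [-0.0, 0.0, -1.0]]
wrist_force: [-0.5, 0.2, 0.3]
grip_width: 0.0941
grasp_force: 0.0
```

>>> {"name": "jog_arm", "arguments": {"commands": "0 0 0 0 0 0 1;0 0 0 0 0 0 1;0 0 0 0 0 0 1;0 0 0 0 0 0 1;0 0 0 0 0 0 1;0 0 0 0 0 0 1;0 0 0 0 0 0 1;0 0 0 0 0 0 1;0 0 0 0 0 0 1"}}

```text
time: 8.68
tool_pos: [0.5583, -0.2417, 0.017]
tool_rot: [[0.815, 0.58, 0.0], [0.58, -0.815, 0.0], [0.0, -0.0, -1.0]]
wrist_force: [-0.1, 0.4, 1.4]
grip_width: 0.048
grasp_force: 15.0
```

>>> {"name": "jog_arm", "arguments": {"commands": "0 0 0 0 0 0.01 1;0 0 0 0 0 0.04 1;0 0 0 0 0 0.065 1;0 0 0.1 0.016 0.032 0.065 1;0 0 0.1 0.033 0.064 0.065 1;0 0 0.1 0.05 0.097 0.065 1;0 0 0.1 0.066 0.129 0.065 1;0 0 0.1 0.076 0.15 0.055 1;0 0 0.1 0.082 0.16 0.044 1;0 0 0.1 0.082 0.16 0.044 1;0 0 0.1 0.082 0.16 0.044 1;0 0 0.1 0.082 0.16 0.044 1"}}

```text
time: 9.68
tool_pos: [0.6395, -0.084, 0.0615]
tool_rot: [[0.754, 0.657, -0.0], [0.657, -0.754, -0.001], [-0.001, 0.001, -1.0]]
wrist_force: [0.3, 0.1, -0.8]
grip_width: 0.0479
grasp_force: 15.0
```

```bash
python3 look.py k2 .056
```

```text
9.6833 [ 0.6395 -0.084   0.0615] [[0.754, 0.657, -0.0], [0.657, -0.754, -0.001], [-0.001, 0.001, -1.0]] 0.047893297728567215 14.999778717756271
off 259 168 tool@rim [304. 254.]
```

View pics/k2.png

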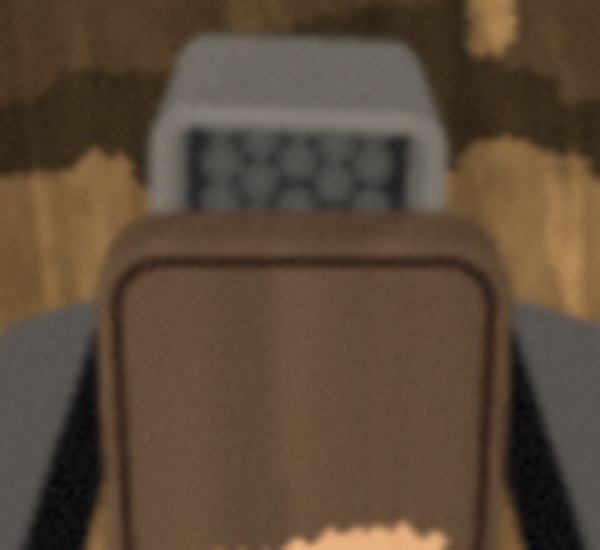

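```bash
python3 - <<'E'
from ev import *
o=load('k2');T=np.array([[.754,.657],[.657,-.754]]);p=np.array([.6395,-.084])
f=lambda q,z:(T.T@(crop(q,z,o)[:2]-p)*1000).round(1)
print('lid: line top',f((306,261),.1165),'sides',f((106,350),.1165),f((507,350),.1165),'lines',f((119,400),.1165),f((490,400),.1165))
print('jar: top',f((298,103),.056),'sides',f((150,180),.056),f((446,180),.056))
E
```

```text
lid: line top [20.7  0.3] sides [  9.8 -22.7] [ 9.7 23.4] lines [  3.4 -21.5] [ 3.3 21.7]
jar: top [23.9 -0.8] sides [ 12.  -23.3] [11.9 21.6]
```

>>> {"name": "jog_arm", "arguments": {"commands": "0 0 0 0.001 0.0023 -0.01 1;0 0 0 0.001 0.0023 -0.022 1;0 0 0 0.001 0.0023 -0.03 1;0 0 0 0.001 0.0023 -0.036 1;0 0 0 0.001 0.0023 -0.041 1;0 0 0 0.001 0.0023 -0.045 1;0 0 0 0.001 0.0023 -0.048 1;0 0 0 0.001 0.0023 -0.049 1;0 0 0 0.001 0.0023 -0.049 1"}}

```text
time: 10.48
tool_pos: [0.6413, -0.0796, 0.0124]
tool_rot: [[0.753, 0.658, 0.0], [0.658, -0.753, 0.0], [0.0, -0.0, -1.0]]
wrist_force: [-3.1, 0.6, 6.8]
grip_width: 0.0476
grasp_force: 15.0
```

>>> {"name": "jog_arm", "arguments": {"commands": "0 0 0 0 0 0 1;0 0 0 0 0 0 1"}}

```text
time: 10.65
tool_pos: [0.6413, -0.0796, 0.0124]
tool_rot: [[0.753, 0.658, 0.0], [0.658, -0.753, 0.0], [0.0, -0.0, -1.0]]
wrist_force: [-3.1, -0.4, 8.0]
grip_width: 0.0482
grasp_force: 15.0
```

>>> {"name": "jog_arm", "arguments": {"commands": "0 0 0 0 0 0.004 1;0 0 0 -0.001 -0.002 0.004 1;0 0 0 -0.001 -0.002 0.004 1;0 0 0 -0.001 -0.002 0 1;0 0 0 -0.001 -0.002 0 1"}}

```text
time: 11.07
tool_pos: [0.6406, -0.0817, 0.0119]
tool_rot: [[0.753, 0.658, 0.001], [0.658, -0.753, -0.0], [0.0, 0.001, -1.0]]
wrist_force: [0.6, -1.2, 1.2]
grip_width: 0.0477
grasp_force: 15.0
```

```bash
python3 - <<'E'
from ev import *
from scipy.optimize import least_squares
load('k1')
def fr(y):return np.array([[.634,.773,0],[.773,-.634,0],[0,0,-1.]])
T=fr(0);p=np.array([.4869,-.4103,.06]);o=-h.R.T@h.t;rel=T.T@(o-p)
# same tool rot in m3
p2=np.array([.5608,-.2428,.0409]);h.t=-h.R@(p2+T@rel)
g=lambda x,y,z:h.ww((x-400)/2.5+240,y/2.5+170,z)
for r in (.0265,.029):
    P=np.array([g(x,y,.048)[:2] for x,y in [(512,140),(545,80),(600,52),(650,70),(675,98)]])
    s=least_squares(lambda c:np.hypot(*(P-c).T)-r,[.56,-.24]);print(r,s.x.round(4),(s.fun*1000).round(1))
print('lsr check',g(597,208,.096).round(4))
for q in [(492,20),(695,5),(697,190)]:print('lls',g(*q,.024).round(4))
print('lls line',g(500,24,.024),g(692,12,.024))
E
```

```text
0.0265 [ 0.5598 -0.2457] [-0.2 -1.1  1.4 -0.  -1. ]
0.029 [ 0.5583 -0.2487] [-1.5 -0.5  2.2 -0.1 -2.2]
lsr check [ 0.5606 -0.2429  0.096 ]
lls [ 0.5537 -0.1992  0.024 ]
lls [ 0.6056 -0.2357  0.024 ]
lls [ 0.5681 -0.286   0.024 ]
lls line [ 0.55481114 -0.20174512  0.024     ] [ 0.60351935 -0.23682989  0.024     ]
```

>>> {"name": "jog_arm", "arguments": {"commands": "0 0 0 0 0 0.001 0;0 0 0 0 0 0.001 0;0 0 0 0 0 0.001 0;0 0 0 0 0 0.001 0;0 0 0 0 0 0.03 0;0 0 0 0 0 0.06 0;0 0 0.1 -0.016 -0.032 0.06 0;0 0 0.16 -0.032 -0.065 0.06 0;0 0 0.16 -0.05 -0.101 0.06 0;0 0 0.16 -0.066 -0.134 0.06 0;0 0 0.16 -0.08 -0.163 0.06 0;0 0 0.16 -0.08 -0.163 0.06 0"}}

```text
time: 12.07
tool_pos: [0.5565, -0.2512, 0.0727]
tool_rot: [[0.644, 0.765, -0.0], [0.765, -0.644, -0.002], [-0.002, 0.001, -1.0]]
wrist_force: [-0.4, -0.2, -0.1]
grip_width: 0.0939
grasp_force: 0.0
```

>>> {"name": "jog_arm", "arguments": {"commands": "0 0 0 0 0 0 0;0 0 0 0 0 -0.03 0;0 0 0 0 0 -0.055 0;0 0 0 0 0 -0.07 0;0 0 0 0 0 -0.077 0;0 0 0 0 0 -0.077 0;0 0 0 0 0 -0.077 0;0 0 0 0 0 -0.077 0"}}

```text
time: 12.73
tool_pos: [0.561, -0.2447, -0.0039]
tool_rot: [[0.638, 0.77, 0.001], [0.77, -0.638, -0.0], [0.001, 0.001, -1.0]]
wrist_force: [-0.7, -0.2, -0.0]
grip_width: 0.0938
grasp_force: 0.0
```

>>> {"name": "jog_arm", "arguments": {"commands": "0 0 0 0 0 -0.002 1;0 0 0 0 0 -0.003 1;0 0 0 0 0 -0.003 1;0 0 0 0 0 -0.003 1;0 0 0 0 0 -0.003 1;0 0 0 0 0 -0.003 1;0 0 0 0 0 -0.003 1;0 0 0 0 0 -0.003 1;0 0 0 0 0 -0.003 1"}}

```text
time: 13.48
tool_pos: [0.5603, -0.2445, -0.008]
tool_rot: [[0.638, 0.77, 0.0], [0.77, -0.638, 0.0], [0.0, -0.0, -1.0]]
wrist_force: [0.1, 0.8, 3.6]
grip_width: 0.058
grasp_force: 15.0
```

>>> {"name": "jog_arm", "arguments": {"commands": "0 0 0 0 0 0.01 1;0 0 0 0 0 0.04 1;0 0 0 0 0 0.075 1;0 0 0 -0.03 -0.006 0.08 1;0 0 0 -0.065 -0.013 0.08 1;0 0 0 -0.1 -0.02 0.08 1;0 0 0 -0.135 -0.027 0.08 1;0 0 0 -0.16 -0.032 0.08 1;0 0 0 -0.177 -0.036 0.075 1;0 0 0 -0.177 -0.036 0.072 1;0 0 0 -0.177 -0.036 0.072 1;0 0 0 -0.177 -0.036 0.072 1"}}

```text
time: 14.48
tool_pos: [0.384, -0.2805, 0.0644]
tool_rot: [[0.638, 0.77, 0.001], [0.77, -0.638, -0.0], [0.0, 0.0, -1.0]]
wrist_force: [0.5, -0.8, -0.7]
grip_width: 0.0574
grasp_force: 15.0
```

>>> {"name": "jog_arm", "arguments": {"commands": "0 0 0 0 0 0 1;0 0 0 0 0 0 1;0 0 0 0 0 0 1;0 0 0 0 0 0 1"}}

```text
time: 14.82
tool_pos: [0.3835, -0.2804, 0.064]
tool_rot: [[0.638, 0.77, -0.0], [0.77, -0.638, -0.0], [-0.0, -0.0, -1.0]]
wrist_force: [0.2, 0.5, -0.0]
grip_width: 0.0576
grasp_force: 15.0
```

```bash
python3 look.py k3 .066
```

```text
14.8167 [ 0.3835 -0.2804  0.064 ] [[0.638, 0.77, -0.0], [0.77, -0.638, -0.0], [-0.0, -0.0, -1.0]] 0.05761509506692503 15.000067502260208
off 259 171 tool@rim [303. 256.]
```

View pics/k3.png

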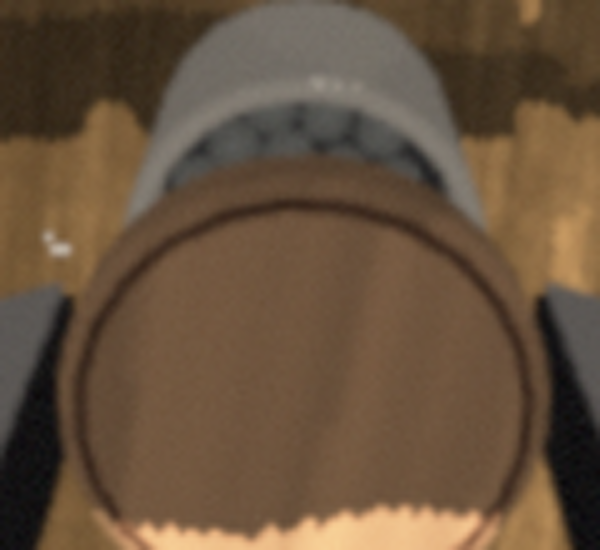

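```bash
python3 - <<'E'
from ev import *
from scipy.optimize import least_squares
o=load('k3');T=np.array([[.638,.77],[.77,-.638]]);p=np.array([.3835,-.2804])
f=lambda q,z:(T.T@(crop(q,z,o)[:2]-p)*1000)
def fit(Q,z,r):
    P=np.array([f(q,z) for q in Q]);s=least_squares(lambda c:np.hypot(*(P-c[:2]).T)-(r or c[2]),[0,0,25]);print(s.x.round(1),s.fun.round(1))
fit([(82,390),(527,390),(305,203),(140,280),(470,280)],.12,None)
fit([(130,215),(485,225),(315,77)],.066,27.5)
fit([(130,215),(200,122),(260,88),(315,77),(380,86),(440,130),(485,225)],.066,27.5)
fit([(165,190),(225,130),(310,100),(400,125),(445,185)],.066,24)
E
```

```text
[-0.5  0.3 25.9] [ 0.2  0.2  0.6 -0.5 -0.5]
[-0.4  0.5 25. ] [-0.5 -0.5  0.2]
[-0.6  1.  25. ] [ 0.  -1.  -0.3  0.4  0.9 -0.  -1. ]
[-0.6  0.9 25. ] [-0.2 -0.6  0.5  0.6 -0.9]
```

>>> {"name": "jog_arm", "arguments": {"commands": "0 0 0 0.0005 0 -0.01 1;0 0 0 0.0005 0 -0.02 1;0 0 0 0.0005 0 -0.027 1;0 0 0 0.0005 0 -0.033 1;0 0 0 0.0005 0 -0.037 1;0 0 0 0.0005 0 -0.04 1;0 0 0 0.0005 0 -0.042 1;0 0 0 0.0005 0 -0.0425 1;0 0 0 0.0005 0 -0.0425 1"}}

```text
time: 15.62
tool_pos: [0.3835, -0.2806, 0.0216]
tool_rot: [[0.638, 0.77, -0.0], [0.77, -0.638, 0.0], [0.0, -0.0, -1.0]]
wrist_force: [-1.0, -0.0, 1.0]
grip_width: 0.0576
grasp_force: 15.0
```

>>> {"name": "jog_arm", "arguments": {"commands": "0 0 0 0 0 -0.001 1;0 0 0 0 0 -0.001 1"}}

```text
time: 15.78
tool_pos: [0.3838, -0.2806, 0.0208]
tool_rot: [[0.638, 0.77, 0.0], [0.77, -0.638, 0.0], [0.001, 0.0, -1.0]]
wrist_force: [-2.9, 2.4, 10.0]
grip_width: 0.0573
grasp_force: 15.0
```

>>> {"name": "jog_arm", "arguments": {"commands": "0 0 0 0 0 0.001 0;0 0 0 0 0 0.001 0;0 0 0 0 0 0.001 0;0 0 0 0 0 0.001 0;0 0 0 0 0 0.03 0;0 0 0 0 0 0.06 0;0 0 0.045 0.035 0.008 0.06 0;0 0 0.045 0.075 0.016 0.06 0;0 0 0.045 0.115 0.025 0.06 0;0 0 0.045 0.15 0.032 0.05 0;0 0 0.045 0.177 0.038 0.03 0;0 0 0.045 0.177 0.038 0.02 0"}}

```text
time: 16.78
tool_pos: [0.5656, -0.2394, 0.0382]
tool_rot: [[0.598, 0.801, 0.0], [0.801, -0.598, 0.0], [0.0, 0.0, -1.0]]
wrist_force: [-0.7, 1.3, -0.5]
grip_width: 0.0935
grasp_force: 0.0
```

>>> {"name": "jog_arm", "arguments": {"commands": "0 0 0 0 0 0 0;0 0 0 0 0 -0.03 0;0 0 0 0 0 -0.055 0;0 0 0 0 0 -0.067 0;0 0 0 0 0 -0.072 0;0 0 0 0 0 -0.072 0;0 0 0 0 0 -0.072 0"}}

```text
time: 17.37
tool_pos: [0.561, -0.2431, -0.0303]
tool_rot: [[0.603, 0.798, 0.001], [0.798, -0.603, -0.0], [0.0, 0.001, -1.0]]
wrist_force: [0.0, -0.8, -0.1]
grip_width: 0.0943
grasp_force: 0.0
```

>>> {"name": "jog_arm", "arguments": {"commands": "0 0 0 0 0 0 1;0 0 0 0 0 0 1;0 0 0 0 0 0 1;0 0 0 0 0 0 1;0 0 0 0 0 0 1;0 0 0 0 0 0 1;0 0 0 0 0 0 1", "squeeze": 20}}

```text
time: 17.95
tool_pos: [0.561, -0.2425, -0.0311]
tool_rot: [[0.603, 0.798, 0.001], [0.798, -0.603, 0.0], [0.0, 0.0, -1.0]]
wrist_force: [-0.7, 0.9, 7.0]
grip_width: 0.0674
grasp_force: 20.0
```

>>> {"name": "jog_arm", "arguments": {"commands": "0 0 0 0 0 0.01 1;0 0 0 0 0 0.04 1;0 0 0 0 0 0.08 1;0 0 0 0 0 0.11 1;0 0 -0.05 -0.02 0.028 0.11 1;0 0 -0.05 -0.04 0.057 0.11 1;0 0 -0.05 -0.06 0.085 0.11 1;0 0 -0.05 -0.075 0.106 0.11 1;0 0 -0.05 -0.081 0.115 0.108 1;0 0 -0.05 -0.081 0.115 0.108 1;0 0 -0.05 -0.081 0.115 0.108 1;0 0 -0.05 -0.081 0.115 0.108 1"}}

```text
time: 18.95
tool_pos: [0.4806, -0.1283, 0.0769]
tool_rot: [[0.642, 0.766, 0.001], [0.766, -0.642, -0.0], [0.0, 0.001, -1.0]]
wrist_force: [0.5, -0.2, -0.6]
grip_width: 0.0677
grasp_force: 20.0
```

>>> {"name": "jog_arm", "arguments": {"commands": "0 0 0 0 0 0 1;0 0 0 0 0 0 1;0 0 0 0 0 0 1;0 0 0 0 0 0 1"}}

```text
time: 19.28
tool_pos: [0.4797, -0.1281, 0.0764]
tool_rot: [[0.643, 0.766, -0.0], [0.766, -0.643, -0.0], [-0.0, 0.0, -1.0]]
wrist_force: [0.7, -0.1, -1.1]
grip_width: 0.0678
grasp_force: 20.0
```

```bash
python3 look.py k4 .078
```

```text
19.2833 [ 0.4797 -0.1281  0.0764] [[0.643, 0.766, -0.0], [0.766, -0.643, -0.0], [-0.0, 0.0, -1.0]] 0.0678231141549495 19.989325404167175
off 259 171 tool@rim [303. 255.]
```

View pics/k4.png

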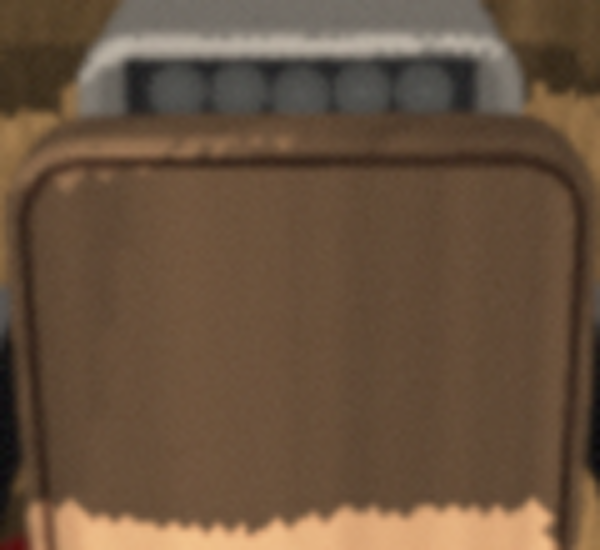

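```bash
python3 - <<'E'
from ev import *
o=load('k4');T=np.array([[.643,.766],[.766,-.643]]);p=np.array([.4797,-.1281])
f=lambda q,z:(T.T@(crop(q,z,o)[:2]-p)*1000).round(1)
z=.0764+.0313+.024
print('lid line top',f((305,160),z),'lines',f((32,300),z),f((577,300),z))
print('jar top',f((150,37),.078),f((470,37),.078),'sides',f((80,95),.078),f((523,95),.078),'inner',f((128,85),.06),f((475,85),.06))
E
```

```text
lid line top [30.8  0.3] lines [ 14.1 -31. ] [14.1 31.4]
jar top [ 33.3 -21.9] [33.2 24. ] sides [ 24.7 -32.4] [24.7 32. ] inner [ 21.7 -27.4] [21.7 27. ]
```

>>> {"name": "jog_arm", "arguments": {"commands": "0 0 0 0.0005 0.001 -0.01 1;0 0 0 0.0005 0.001 -0.02 1;0 0 0 0.0005 0.001 -0.027 1;0 0 0 0.0005 0.001 -0.033 1;0 0 0 0.0005 0.001 -0.037 1;0 0 0 0.0005 0.001 -0.04 1;0 0 0 0.0005 0.001 -0.042 1;0 0 0 0.0005 0.001 -0.043 1;0 0 0 0.0005 0.001 -0.043 1"}}

```text
time: 20.08
tool_pos: [0.4801, -0.1264, 0.0338]
tool_rot: [[0.642, 0.767, -0.0], [0.767, -0.642, 0.001], [0.0, -0.001, -1.0]]
wrist_force: [-4.2, 1.4, 11.6]
grip_width: 0.0678
grasp_force: 20.0
```

>>> {"name": "jog_arm", "arguments": {"commands": "0 0 0 0 0 0.001 0;0 0 0 0 0 0.001 0;0 0 0 0 0 0.001 0;0 0 0 0 0 0.001 0;0 0 0 0 0 0.001 0;0 0 0 0 0 0.04 0;0 0 0 0 0 0.08 0;0 0 0 0 0 0.12 0;0 0 0 0 0 0.15 0;0 0 0 0.03 0.03 0.15 0;0 0 0 0.05 0.06 0.15 0;0 0 0 0.05 0.09 0.15 0"}}

```text
time: 21.08
tool_pos: [0.5336, -0.0342, 0.1845]
tool_rot: [[0.641, 0.767, 0.003], [0.767, -0.641, 0.0], [0.002, 0.002, -1.0]]
wrist_force: [-0.1, 0.6, -0.0]
grip_width: 0.0941
grasp_force: 0.0
```

>>> {"name": "jog_arm", "arguments": {"commands": "0 0 0 0.03 0.04 0 0;0 0 0 0.03 0.08 0 0;0 0 0 0.03 0.12 0 0;0 0 0 0.03 0.16 0 0;0 0 0 0.03 0.2 0 0;0 0 0 0.03 0.2 0 0;0 0 0 0.03 0.2 0 0"}}

```text
time: 21.67
tool_pos: [0.5597, 0.1661, 0.1829]
tool_rot: [[0.638, 0.77, -0.001], [0.77, -0.638, -0.001], [-0.001, -0.0, -1.0]]
wrist_force: [-0.3, -0.6, -0.4]
grip_width: 0.0941
grasp_force: 0.0
```

```bash
python3 - <<'E'
from station import viewer
import cv2,numpy as np
a=viewer.get_image('top')['pixels'][:,:,::-1][110:300,210:410];b=viewer.get_image('side')['pixels'][:,:,::-1][150:310,190:460]
M=np.zeros((600,800,3),np.uint8);A=cv2.resize(a,(400,380),interpolation=2);B=cv2.resize(b,(400,237),interpolation=2)
A=cv2.resize(a,(399,380));M=np.zeros((600,800,3),np.uint8);M[:380,:399]=A
B=cv2.resize(b[:,:],None,fx=1.48,fy=1.48);M[:B.shape[0],400:400+B.shape[1]]=B
C=cv2.resize(b[10:130,80:200],None,fx=2.9,fy=2.9,interpolation=2);M[245:245+C.shape[0],420:420+C.shape[1]]=C
cv2.imwrite('pics/fin.png',M)
E
```

```text
(no output)
```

View pics/fin.png

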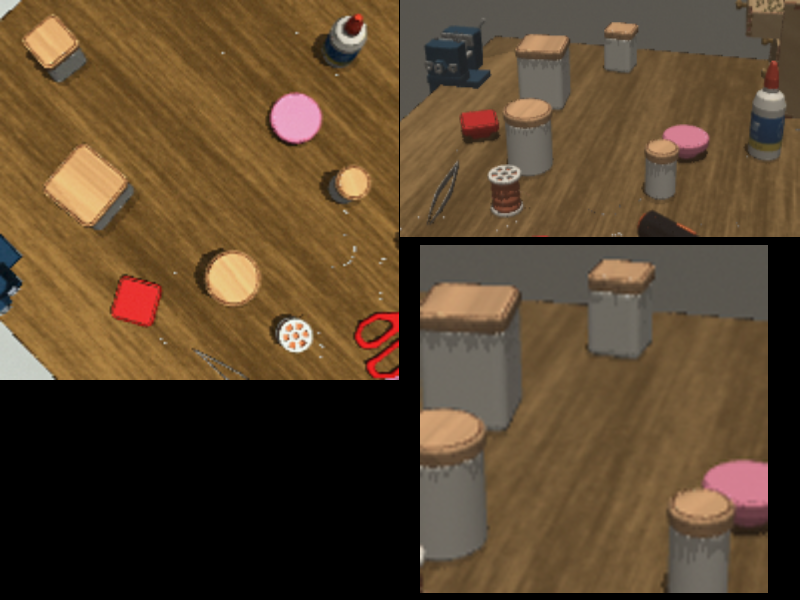

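All four lids are on their own jars and look level, with the large square at (88,187) and the small square at (52,42) in the top view. The large round is at (233,278) and the small round at (352,183). The bottle, the spool and the look-alike lids have not moved.

```bash
python3 -c "
from station import job;print(job.close_job())"
```

```text
the job is handed in; nothing more can be done
None
```

All four lids are on their matching jars, level and fully home as far as the final pictures show; nothing else moved, and the job was handed in at about 22 s.

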